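# Raise the lane barrier and push the cassette home

## Robot

A 6-joint arm with a two-finger parallel gripper is mounted at the origin on a cart in front of the work surface, level with it; the furniture and walls round the work are solid. World frame = base frame: x ahead of the robot, y to its left, z up, the work surface at z = 0. Lengths are in m, angles in rad, forces in N, time in s.
With the tool pointing down it reaches from about 0.375 to 0.9 m from the base axis. Payload 3.1 kg.
Tool frame: the origin (TCP) lies midway between the tips of the shut fingers; the grasp point (between the pads) lies 19 mm behind it; z points along the fingers, y is the direction in which the jaws open and shut (so a half turn about z gives the same grasp; the last joint's range is limited). The gripper opens to 85 mm and grips with 20 to 120 N. Pads are 22 mm wide; open, the fingers measure 114 mm over their backs; the gripper's body (76 mm by 85 mm) begins 54 mm behind the grasp point. The pads swing forward as they close: fully open they stand 13 mm farther back than shut.
Start: joints at [-1.317, 0.527, 1.433, -0, 1.181, -0.178], TCP at [0.262, -0.567, 0.231] pointing down, gripper open.
Joint ranges: [-3.08, 3.08], [-0.75, 2.2], [0.22, 2.44], [-1.43, 4.57], [0, 2.65], [-2.85, 2.85]. Speed limits (rad/s): [2.79, 2.79, 3.14, 3.14, 3.14, 3.14].

## Interface

Orientations are given as a unit quaternion [x, y, z, w].
In Python, from station import manip gives the robot as it stands. The module is installed in compiled form; this text tells all that it offers.
- The arm moves only by the tool drive_tool, never from a script. Its argument "deltas" is one flat list of numbers, 4 for each row, row after row: the shift along the tool's x, y, z in cm, then the turn about the tool's z in degrees. A call has 1 to 12 rows; each row is the pose to reach, as a shift and turn from the pose measured when the call began, along the tool's axes at that moment; what a row does not reach only later rows make up. A row lasts 1/10 s, in which the tool goes at most 50 mm and 8.59 degrees, less where a joint would pass 70% of its speed; a pose out of reach is approached as far as the arm can. A call with a gripper value outside its range is refused whole. "hand" is the finger opening in cm, from 0 to 8.54, set as the call begins (left out, the last holds). The fingers move at their own pace and stop on an object; "squeeze" is the grip in N (left out, the last holds). Time passes only in rows, so rows that repeat a pose let the fingers close. It gives the time, the measured TCP pose, the force and the opening at its end, in the units of the state.
- manip.sense(): the state, without advancing time (a new reading comes with each control period).
- manip.snapshot(name): name is "scene" or "top" or "wrist"; returns a dict with "frame" (400x640x3 uint8, red, green, blue), "depth" (400x640 float32, m along the optical axis (not along the pixel's ray), 0 where there is no reading), "fx", "fy", "cx", "cy" (pixels), "R" (3x3) and "t" (3): a world point X has camera coordinates R X + t. Camera axes: x right, y down, z forward; pixel columns grow to the right and rows downward; lengths in m; the calibration is good to about 2 mm. A picture is of the moment at which its call begins.
- manip.sign_off(): hands the job in, once; it reports no verdict.
The state is a dict: "t": time; "q": joint angles; "qd": joint speeds; "tau": joint torques, N m; "tcp_pos": TCP position; "tool_rot": TCP orientation; "force": force on the tool from outside, world axes, zero at the start; "ft_torque": the same for the moment, N m; "finger_gap": opening from 0.0 (shut) to 1.0 (fully open).
Only numpy, scipy, OpenCV 4.12 (cv2) and the standard library are available. Lean on these libraries where they do the work, as an engineer would, in place of code of your own. Each camera call takes 0.05 s, during which the arm holds its last target.

## Task

Push the lowered red-and-white barrier arm of the loading lane upward past its balance point, so that it swings over and stays raised by itself. Then push the dark tube cassette along its lane, under the raised arm, until it is fully home against the white end stop. Only push with the fingers: pinch neither the arm nor the cassette between them, do not pick the cassette up or tip it over, and leave the beaker, the vial and the purple tip box where they are.

Things in the scene. Friction and masses are not known exactly. Their poses are not given: they have to be found in the camera images.
- lane: Loading lane, fixed. Origin: on the bench top, on the lane's centre line, in the barrier's swing plane (x = 0). x along the lane in the loading direction (away from the robot), y left, z up. Floor plate 4 mm thick, x -216 to +59 mm, 66 mm wide; two white guide rails, 38 mm apart inside, tops at z = 19 mm. A slim grey rest stands under the arm at y = -36 mm; right of y = -45 mm is bare bench.
- end_stop (a point): Middle of the near face of the white end stop, at lane x = 45 mm, y = 0, z = 30 mm. The stop is 62 mm wide, its top 54 mm above the bench. Axes as the lane's.
- pivot (a point): The barrier's hinge axis (along the lane's x), at lane x = 0, y = +55 mm, z = 65 mm, in a grey post (38 mm along x, 34 mm along y, top at z = 83 mm) left of the lane. Axes as the lane's.
- barrier (a joint): Arm angle, rad: 0 = lowered (level across the lane, towards lane -y), 1.45 = raised on its stop (nearly upright). A steel weight, 48 mm across, on a stem 46 degrees above the arm, 75 mm from the pivot, carries it over: let go below about 0.81 rad it falls back to 0, beyond that it swings slowly up to the stop by itself (damped hinge) and stays. Lifting at the sleeve takes 1 to 2 N.
- barrier_sleeve (a point): Middle of the black rubber sleeve at the arm's free end, on the arm's axis, 190 mm from the pivot; 65 mm above the bench when lowered. Sleeve 18 mm thick, 40 mm long; the red-and-white arm is a round bar 14 mm thick. Axes turn with the arm: y along the arm to the pivot, x as the lane's.
- cassette: Dark grey tube cassette, loose, upright, 31 mm wide, 72 mm high, 0.06 to 0.14 kg; foot 132 mm long (8 mm high), 124 mm above it. Origin: centre of its underside; y along its length, z up. Starts on the floor plate between the rails, lengthwise, its far end 15 to 45 mm short of the lowered arm's plane; the arm blocks it. Home, its foot touches the end stop (origin at lane x = -21 mm).
- beaker: White beaker, 65 mm across, 80 mm high, beyond and right of the lane. Origin: centre of its underside. Leave it.
- vial: Vial with a yellow cap, 16 mm across, 40 mm high, left of the lane. Origin: centre of its underside. Leave it.
- tip_box: Purple pipette tip box with a clear lid, 99 x 123 x 90 mm, left of the lane beyond the pivot post. Origin: centre of its underside. Leave it.
Not all that is in view belongs to the job. Leave any pink look-alike of the cassette alone.

How it is judged:
On the way, in this order (a step that is already met when the one before it is completed fails the run):
1. the barrier arm stands raised by itself, untouched by the fingers (value of joint barrier above 1.35 rad and contact force between the fingers and lane below 0.2 N), for 0.3 s.
2. the cassette is home against the end stop (x of cassette in the frame of lane above -0.0275 m), for 0.2 s.
At the end, for the whole second after the job is handed in: The barrier arm rests raised (joint above 1.35 rad) by itself; the cassette stands upright (within 0.08 rad) and still between the rails, within 6 mm of its fully-home position against the end stop (value of joint barrier above 1.35 rad and x of cassette in the frame of lane between -0.0275 and -0.0155 m and y of cassette in the frame of lane between -0.008 and 0.008 m and angle between cassette's own z axis and vertical below 0.08 rad and linear speed of cassette below 0.01 m/s); the robot touches nothing.
It fails at once if the cassette is lifted (more than 12 mm) or tipped (more than 0.35 rad) (z of cassette in the frame of lane above 0.016 m or angle between cassette's own z axis and vertical above 0.35 rad).
It fails at once if the cassette is taken between the fingers (contact force between the fingers and cassette above 1 N and x of the grasp point in the frame of cassette between -0.012 and 0.012 m and y of the grasp point in the frame of cassette between -0.063 and 0.063 m and z of the grasp point in the frame of cassette below 0.07 m).
It fails at once if the barrier arm is taken between the fingers (contact force between the fingers and lane above 1 N and x of the grasp point in the frame of barrier_sleeve between -0.006 and 0.006 m and z of the grasp point in the frame of barrier_sleeve between -0.006 and 0.006 m and y of the grasp point in the frame of barrier_sleeve between -0.025 and 0.18 m).
It fails at once if the beaker, the vial or the tip box is moved by more than 15 mm (distance of any of beaker, vial, tip_box from where it was at the start of the episode above 0.015 m).
It also fails if it takes over 51 s, if anything falls off the work surface, if the arm or the gripper's body presses on something with over 40 N, if the wrist force passes 120 N, or if a joint passes its speed limit or range.

## Working session

There is one attempt and no reset: what is moved stays moved. The work goes in short steps, Python scripts to look and compute and a tool call to move; the robot and the scene stay as the last step left them, time stands still between calls to the robot, and variables do not carry over. Pictures are saved under pics/ and viewed, and the job is handed in when it is done.

Besides the shell and the picture viewer there is one more tool, called as name(argument=value, ...), one argument or row to a line, values as JSON. drive_tool: Moves the arm, as the interface text tells. Its arguments: {"type":"object","properties":{"deltas":{"type":"array"},"hand":{"type":"number"},"squeeze":{"type":"number"}},"required":["deltas"]}

```bash
mkdir -p pics
cat > h.py <<'E'
import numpy as np, cv2
from station import manip
def snap(n,f):
    s=manip.snapshot(n); cv2.imwrite(f'pics/{f}.png',s['frame'][:,:,::-1]); np.savez(f'pics/{f}.npz',**s); return s
def load(f): return dict(np.load(f'pics/{f}.npz'))
def world(s,u,v,r=1):
    d=s['depth'][v-r:v+r+1,u-r:u+r+1]; d=d[d>0]
    if d.size==0: return None
    d=np.median(d)
    c=np.array([(u-s['cx'])/s['fx']*d,(v-s['cy'])/s['fy']*d,d]); return s['R'].T@(c-s['t'])
def atz(s,u,v,z):
    c=np.array([(u-s['cx'])/s['fx'],(v-s['cy'])/s['fy'],1.]); o=-s['R'].T@s['t']; r=s['R'].T@c
    return o+r*(z-o[2])/r[2]
def proj(s,X):
    c=s['R']@np.array(X)+s['t']; return c[0]/c[2]*s['fx']+s['cx'],c[1]/c[2]*s['fy']+s['cy']
def crop(f,u0,v0,u1,v1,k,out):
    i=cv2.imread(f'pics/{f}.png')[v0:v1,u0:u1]; cv2.imwrite(f'pics/{out}.png',cv2.resize(i,None,fx=k,fy=k,interpolation=cv2.INTER_CUBIC))
E
python3 - <<'E'
from h import *
print(manip.sense())
snap('scene','s0');snap('top','t0')
E
```

```text
{'t': 0.0, 'q': array([-1.31647752e+00,  5.28466909e-01,  1.43390618e+00,  3.47619717e-07,
        1.18140933e+00, -1.78503924e-01]), 'qd': array([ 0.00028214,  0.0002179 ,  0.00053175, -0.0009826 , -0.0011945 ,
       -0.00016573]), 'tau': array([-4.95122492e-05, -4.42349732e+01, -1.78027457e+01, -3.12251022e-04,
        8.49163014e-03, -3.34483950e-06]), 'tcp_pos': array([ 0.2619871 , -0.56664542,  0.23033194]), 'tool_rot': array([ 9.76673739e-01,  2.14725893e-01, -4.13336731e-05, -1.09410279e-03]), 'force': array([0.35682411, 0.12218742, 0.24838315]), 'ft_torque': array([-0.01393283,  0.02263843,  0.08072276]), 'finger_gap': 0.9973291180028543}
```

View pics/s0.png

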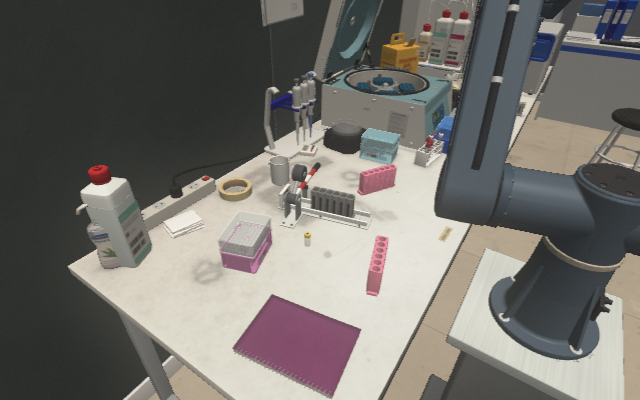

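View pics/t0.png

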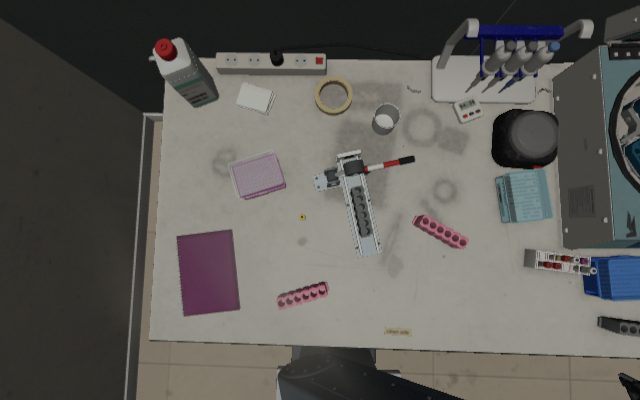

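Top view: the dark cassette lies in the lane at about (362,210). The pink look-alikes at (440,231) and (302,295) are to be left alone. The barrier arm runs from the post at (328,178) to its black tip at (407,160), with the beaker at (385,120), the vial at (302,217) and the tip box at (258,175). I'll check the choice in a close crop.

Run:
```python
from h import *
crop('t0',300,130,430,270,5,'t0c')
crop('s0',260,140,400,240,5,'s0c')
```

```text
(no output)
```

View pics/t0c.png

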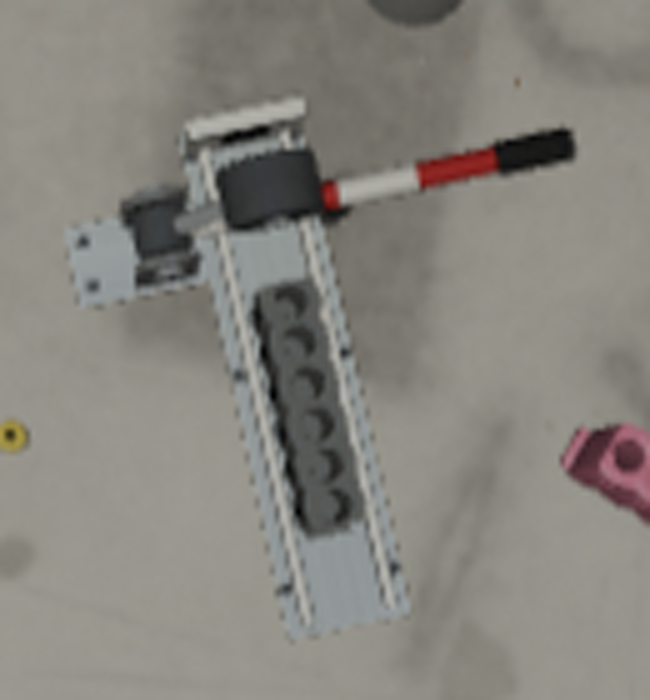

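View pics/s0c.png

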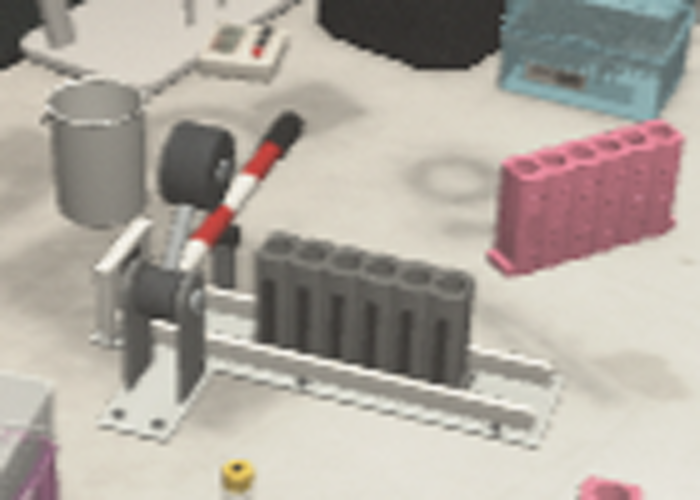

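Run:
```python
from h import *
s=load('t0')
P=lambda u,v,z: atz(s,300+u/5,130+v/5,z)
L=P(295,640,.004);R=P(408,608,.004)
print('near corners',L,R,np.linalg.norm(L-R))
rl0=P(308,622,.019);rl1=P(205,155,.019);rr0=P(393,603,.019);rr1=P(290,137,.019)
print('rails',rl0,rl1,rr0,rr1)
d=(rl1-rl0+rr1-rr0);yaw=np.arctan2(d[1],d[0]);print('yaw',yaw)
a0=P(340,197,.065);a1=P(572,144,.065);print('arm',a0,a1,np.arctan2(*(a1-a0)[[1,0]])+np.pi/2)
es=(P(186,130,.054)+P(305,100,.054))/2; print('stop top',es, P(192,138,.054),P(305,112,.054))
mid=(L+R)/2
ex=np.array([np.cos(yaw),np.sin(yaw),0])
o=mid+.216*ex;o[2]=0;print('origin',o)
ey=np.array([-ex[1],ex[0],0])
for n,q in dict(es=es,a1=a1,a0=a0,cn=P(330,530,.072),cnL=P(305,535,.072),cnR=P(358,520,.072),cfL=P(255,290,.072),cfR=P(312,280,.072),sleeve=P(535,150,.065)).items(): print(n,(q-o)@ex,(q-o)@ey)
for n,u,v in [('sleeve',407,160),('beaker',385,120),('vial',302,217),('box',258,175),('stoptop',349,153),('cas',354,194)]: 
    w=world(s,u,v); print(n,w,(w-o)@ex,(w-o)@ey)
```

```text
near corners [ 0.43954919 -0.0485799   0.004     ] [ 0.45786029 -0.10719783  0.004     ] 0.06141138355642621
rails [ 0.44983262 -0.05383793  0.019     ] [0.69278721 0.00440033 0.019     ] [ 0.46081289 -0.09733059  0.019     ] [ 0.70337292 -0.04019197  0.019     ]
yaw 0.23331075211908237
arm [ 0.6638203  -0.06216037  0.065     ] [ 0.69321261 -0.17745276  0.065     ] 0.2496199005542774
stop top [ 0.70700855 -0.01465849  0.054     ] [0.69453805 0.01232008 0.054     ] [ 0.70918688 -0.04488808  0.054     ]
origin [ 0.65885249 -0.0279497   0.        ]
es 0.04992425789359093 0.001797436476466838
a1 -0.0011359099799610546 -0.15339652096278797
a0 -0.003076286741337624 -0.03443232569235119
cn -0.16419407522708304 0.007087875959472447
cnL -0.16408303899017065 0.01956251211975937
cnR -0.1622230401840376 -0.007345311651933824
cfL -0.040865618426728645 0.017752177524507636
cfR -0.04185579704911156 -0.010891138427091334
sleeve -0.00023150608194183036 -0.13472654340030019
sleeve [ 0.68792383 -0.15718821  0.07410312] -0.0015962396968871887 -0.13245824581196483
beaker [ 0.81055629 -0.11227686  0.00348088] 0.1280971559900752 -0.11711631470597397
vial [0.54127287 0.10152545 0.0407655 ] -0.08445932320023423 0.1531515851902928
box [0.63936185 0.20945716 0.09128715] 0.03592585903577322 0.2354808609771028
stoptop [ 0.70672057 -0.01434388  0.05530024] 0.04971682005531975 0.002170099825446041
cas [ 0.59965181 -0.02747479  0.07706164] -0.05748691344319129 0.01414923191808241
```

```bash
cat >> h.py <<'E'
YAW=0.235; O=np.array([0.6585,-0.026,0.])
EX=np.array([np.cos(YAW),np.sin(YAW),0]);EY=np.array([-EX[1],EX[0],0])
def lane(p): p=np.asarray(p)-O; return np.array([p@EX,p@EY,p[2]])
def wl(x,y,z): return O+x*EX+y*EY+np.array([0,0,z])
from scipy.spatial.transform import Rotation as Ro
def to(x,y,z):
    st=manip.sense(); R=Ro.from_quat(st['tool_rot'])
    M=R.as_matrix(); a=np.arctan2(M[1,0],M[0,0])
    print('t',st['t'],'lane now',np.round(lane(st['tcp_pos'])*1000,1),'delta cm',np.round(M.T@(wl(x,y,z)-st['tcp_pos'])*100,2),'turn deg',np.degrees((a-(YAW+np.pi/2)+np.pi)%(2*np.pi)-np.pi),'F',np.round(st['force'],2),'gap',st['finger_gap'])
E
python3 - <<'E'
from h import *
s=load('t0')
d=s['depth']
for v in range(158,176,2):
    print(v,[tuple(int(round(x)) for x in lane(world(s,u,v,0))*1000) for u in range(340,368,4)])
for y in (-.1,-.06): to(-.1,y,.2)
E
```

```text
158 [(43, 25, 47), (44, 13, 33), (43, 2, 24), (44, -10, 9), (40, -19, 20), (40, -31, 5), (39, -42, 0)]
160 [(43, 24, 22), (43, 12, 8), (42, 1, 3), (39, -9, 7), (13, -3, 141), (12, -13, 136), (33, -41, 0)]
162 [(38, 25, 20), (39, 13, 6), (12, 16, 140), (10, 7, 145), (9, -2, 140), (7, -12, 138), (28, -39, 2)]
164 [(33, 26, 17), (12, 25, 128), (8, 17, 139), (6, 8, 141), (3, -1, 145), (2, -11, 138), (23, -38, 1)]
166 [(30, 26, 7), (7, 26, 131), (3, 17, 139), (0, 9, 146), (-1, 0, 142), (-3, -10, 140), (17, -37, 2)]
168 [(25, 27, 6), (3, 27, 129), (-1, 18, 139), (-4, 10, 146), (-6, 1, 143), (-7, -8, 141), (-7, -19, 126)]
170 [(20, 28, 5), (-1, 27, 124), (-6, 19, 138), (-9, 11, 146), (-10, 2, 144), (-12, -7, 140), (-12, -18, 129)]
172 [(1, 36, 95), (-3, 27, 103), (-10, 20, 135), (-13, 12, 143), (-15, 3, 143), (-16, -7, 138), (-16, -18, 123)]
174 [(-4, 36, 91), (-3, 25, 73), (-14, 21, 136), (-16, 12, 135), (-17, 2, 126), (-16, -10, 105), (-6, -30, 16)]
t 0.1 lane now [-511.5 -433.5  230.4] delta cm [ 46.9  -24.61   3.11] turn deg -78.6675762753848 F [ 0.29  0.41 -0.28] gap 0.999547730404343
t 0.1 lane now [-511.5 -433.5  230.4] delta cm [ 47.69 -28.53   3.11] turn deg -78.6675762753848 F [ 0.29  0.41 -0.28] gap 0.999547730404343
```

drive_tool(
  deltas=[4, -2.2, 0, -8, 8, -4.4, 0, -16, 12, -6.6, 0, -24, 16, -9, 0, -32, 20, -11.3, 0, -40, 24, -13.5, 0, -48, 28, -15.8, 0, -56, 32, -18, 0, -64, 36, -20.3, 0, -72, 40, -22.5, 0, -78.7, 44, -24.8, 0, -78.7, 47.3, -26.6, 0, -78.7],
  hand=0,
  squeeze=20,
)

```text
t: 1.3
tcp_pos: [0.5806, -0.1244, 0.2307]
tool_rot: [0.619, 0.786, 0.001, -0.001]
force: [0.3, -0.1, 0.0]
finger_gap: -0.002
```

Run:
```python
from h import *
to(-.005,-.060,.112); print(manip.sense()['q']); snap('wrist','w1'); snap('scene','s1')
```

```text
t 1.3 lane now [-98.7 -77.5 230.7] delta cm [ 1.71  9.38 11.87] turn deg 0.10440211887841719 F [ 0.26 -0.09  0.04] gap -0.0024509230711350855
[-0.40006106  0.48653579  1.51278555  0.00206521  1.14431633 -0.63774018]
```

View wrist.

View pics/w1.png

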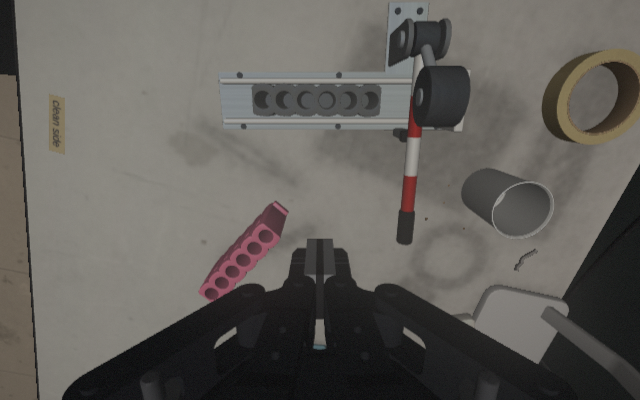

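View pics/s1.png

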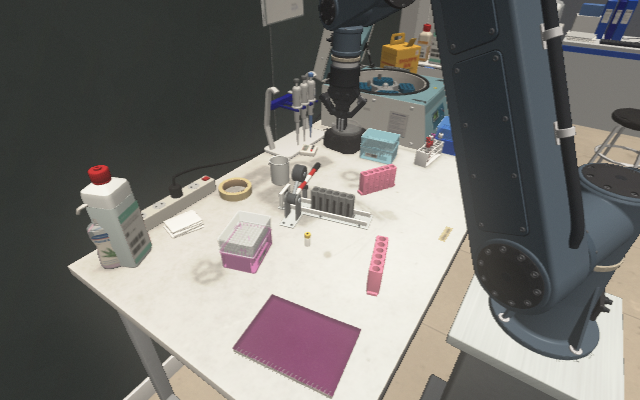

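Wrist view: the lane runs level across the image. The cassette is at (315,99), the sleeve at (405,228) and the weight at (442,97), with the closed fingertips at (320,255). I'll refine the lane frame from this closer view.

Run:
```python
from h import *
s=load('w1')
for n,u,v,z in [('nearL plate',219,74,.004),('nearR plate',219,129,.004),('rail L n',229,81,.019),('railR n',227,122,.019),('railL f',400,80,.019),('railR f',395,120,.019),('arm tip',404,244,.065),('arm red/white',413,137,.065),('cas nearend top L',253,86,.076),('cas near R',254,115,.076),('cas farR',381,115,.076),('pivotdrum',428,38,.085)]:
    print(n,np.round(lane(atz(s,u,v,z))*1000,1))
for n,u,v in [('weight',450,85),('arm',410,160),('cas',290,100)]: print(n,np.round(lane(world(s,u,v))*1000,1))
```

```text
nearL plate [-214.9   30.4    4. ]
nearR plate [-221.2  -31.9    4. ]
rail L n [-199.7   21.9   19. ]
railR n [-206.1  -22.6   19. ]
railL f [-8.5 23.3 19. ]
railR f [-10.6 -20.   19. ]
arm tip [  -0.6 -156.1   65. ]
arm red/white [ -2.2 -34.4  65. ]
cas nearend top L [-161.1   14.    76. ]
cas near R [-161.9  -12.4   76. ]
cas farR [-38.7 -12.1  76. ]
pivotdrum [-3.7 53.2 85. ]
weight [ -2.1  11.9 140.3]
arm [ -4.5 -57.3  69.8]
cas [-132.4    1.9   14.9]
```

drive_tool(
  deltas=[0.8, 4, 0, 0, 1.7, 8, 2, 0, 1.7, 9.2, 5, 0, 1.7, 9.2, 8, 0, 1.7, 9.2, 10.5, 0, 1.7, 9.2, 11.9, 0, 1.7, 9.2, 11.9, 0],
)

```text
t: 2.1
tcp_pos: [0.6651, -0.084, 0.1092]
tool_rot: [0.617, 0.787, 0.0, -0.003]
force: [-1.1, -0.2, 0.2]
finger_gap: 0.001
```

Run:
```python
from h import *
to(-.007,-.033,.112); snap('wrist','w2')
```

```text
t 2.1 lane now [ -7.1 -58.  109.2] delta cm [ 2.5   0.02 -0.26] turn deg 0.311246479179108 F [-1.06 -0.22  0.22] gap 0.0006046219260278209
```

View pics/w2.png

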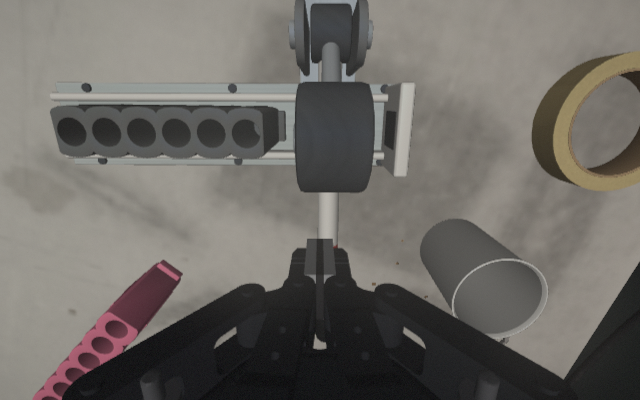

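drive_tool(
  deltas=[1.2, 0, 0, 0, 2.2, 0, 0, 0, 2.8, 0, -0.2, 0, 3.3, 0, -0.5, 0, 3.8, 0, -0.8, 0, 4.3, 0, -1.0, 0],
)

```text
t: 2.75
tcp_pos: [0.658, -0.0478, 0.1246]
tool_rot: [0.616, 0.788, -0.002, 0.004]
force: [-1.9, -16.4, 10.2]
finger_gap: -0.002
```

Run:
```python
from h import *
to(-.007,.02,.132); snap('wrist','w3')
```

```text
t 2.75 lane now [ -5.6 -21.  124.6] delta cm [ 4.1  -0.1  -0.77] turn deg 0.4987872375595038 F [ -1.93 -16.42  10.21] gap -0.0015386673828623597
```

View pics/w3.png

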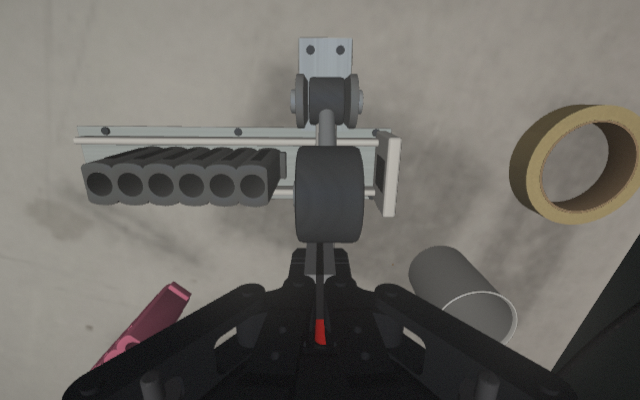

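drive_tool(
  deltas=[0.2, 0, 0.5, 0, 0.4, 0, 0.6, 0, 0.7, 0, 0.5, 0, 1.0, 0, 0.4, 0, 1.3, 0, 0.3, 0, 1.6, 0, 0.1, 0, 1.9, 0, 0, 0, 2.2, 0, -0.1, 0],
)

```text
t: 3.6
tcp_pos: [0.6565, -0.0365, 0.1341]
tool_rot: [0.614, 0.789, -0.006, 0.014]
force: [-6.4, -24.8, 26.3]
finger_gap: -0.001
```

Run:
```python
from h import *
to(-.007,.02,.132); snap('wrist','w4'); snap('scene','s4');crop('s4',230,90,400,240,4,'s4c')
```

```text
t 3.6 lane now [ -4.4  -9.7 134.1] delta cm [ 2.98 -0.22  0.12] turn deg 0.701691897555688 F [ -6.37 -24.76  26.31] gap -0.0014793756907769554
```

View pics/s4c.png

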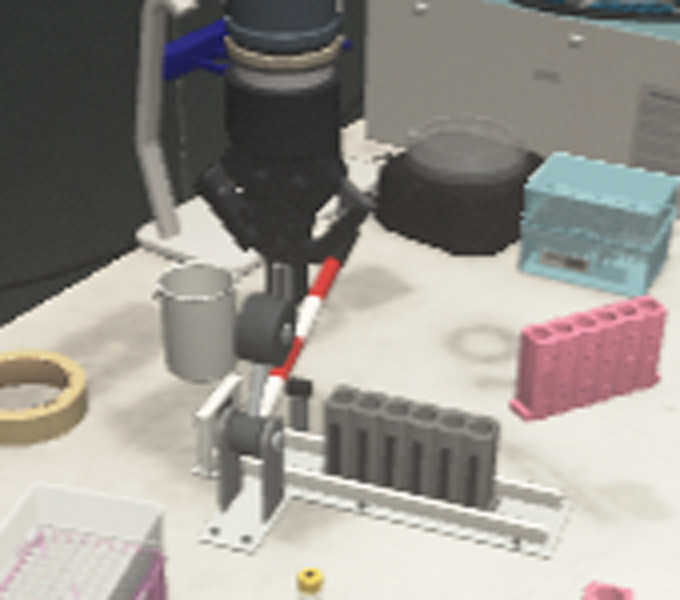

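The measured pose lags and friction drags the fingertip upward (26 N), because the weight's face rises as it turns. I'll back off and try again with a lower contact and a path that rises with that face.

drive_tool(
  deltas=[-0.8, -0.2, 0, 0, -1.6, -0.2, 0, 0, -2.4, -0.2, 0, 0, -3.2, -0.2, 0, 0, -4.0, -0.2, 0, 0, -4.0, -0.2, 0, 0, -4.0, -0.2, 0, 0, -4.0, -0.2, 0, 0, -4.0, -0.2, 0, 0],
)

```text
t: 4.6
tcp_pos: [0.6653, -0.0734, 0.135]
tool_rot: [0.615, 0.789, -0.004, 0.014]
force: [1.0, -0.4, -0.5]
finger_gap: 0.004
```

Run:
```python
from h import *
to(-.005,-.048,.091); print(manip.sense()['tool_rot']); snap('wrist','w5');snap('scene','s5');crop('s5',230,90,400,240,4,'s5c')
```

```text
t 4.6 lane now [ -4.4 -47.7 135. ] delta cm [ 0.08 -0.11  4.4 ] turn deg 0.6495715383196873 F [ 1.04 -0.39 -0.46] gap 0.004479489953687658
[ 0.61475225  0.78858714 -0.00370138  0.01401057]
```

View pics/s5c.png

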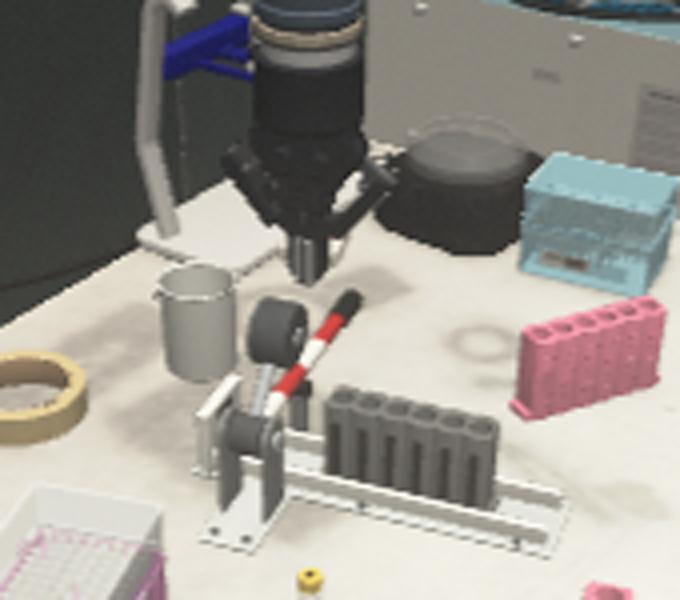

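drive_tool(
  deltas=[-0.3, 0, 0, 0, -0.3, 0, 0.5, 0, -0.3, 0, 1.0, 0, -0.3, 0, 1.5, 0, -0.3, 0, 2.0, 0, -0.3, 0, 2.5, 0, -0.3, 0, 3.0, 0, -0.3, 0, 3.5, 0, -0.3, 0, 4.0, 0, -0.3, 0, 4.3, 0, -0.3, 0, 4.3, 0],
)

```text
t: 5.8
tcp_pos: [0.6665, -0.0773, 0.0917]
tool_rot: [0.615, 0.789, -0.004, 0.014]
force: [0.1, -0.6, -0.2]
finger_gap: -0.0
```

Run:
```python
from h import *
to(-.005,-.032,.091); snap('wrist','w6');snap('scene','s6');crop('s6',230,90,400,240,4,'s6c')
```

```text
t 5.8 lane now [ -4.1 -51.8  91.7] delta cm [ 1.98 -0.07  0.01] turn deg 0.6460143348494074 F [ 0.15 -0.59 -0.17] gap -0.000394880820515429
```

View pics/s6c.png

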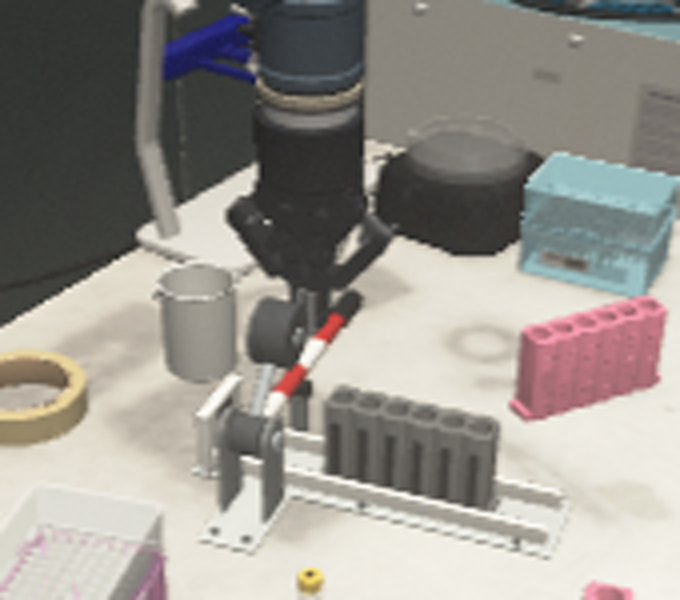

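View pics/w6.png

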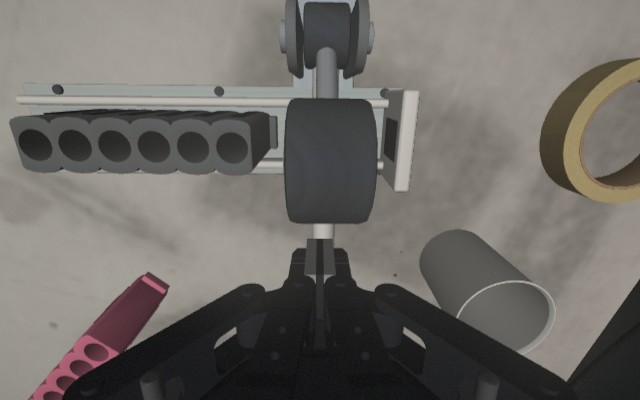

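drive_tool(
  deltas=[1.2, 0, 0, 0, 1.8, 0, 0, 0, 2.0, 0, 0, 0, 2.3, 0, -0.5, 0, 2.6, 0, -1.0, 0, 2.9, 0, -1.5, 0, 3.2, 0, -1.9, 0, 3.6, 0, -2.3, 0],
)

```text
t: 6.7
tcp_pos: [0.6581, -0.0422, 0.115]
tool_rot: [0.615, 0.788, -0.004, 0.015]
force: [-0.6, -2.8, -0.8]
finger_gap: 0.004
```

Run:
```python
from h import *
to(-.005,.0,.127);print(manip.sense()['tool_rot']); snap('wrist','w7');snap('scene','s7');crop('s7',230,90,400,240,4,'s7c')
```

```text
t 6.7 lane now [ -4.2 -15.7 115. ] delta cm [ 1.53 -0.05 -1.24] turn deg 0.6321240582668082 F [-0.64 -2.81 -0.82] gap 0.0035502564552037973
[ 0.61485656  0.78849161 -0.00359996  0.01481346]
```

View pics/s7c.png

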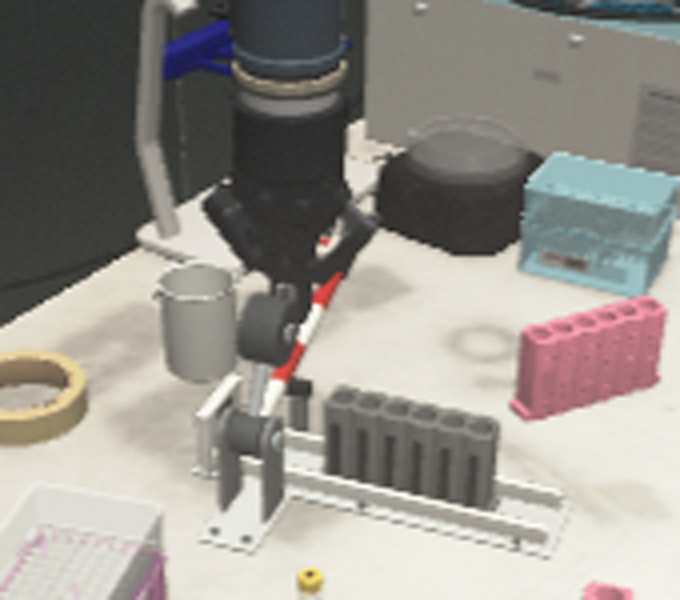

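drive_tool(
  deltas=[0.4, 0, -0.4, 0, 0.8, 0, -0.7, 0, 1.2, 0, -1.0, 0, 1.6, 0, -1.2, 0, 1.9, 0, -1.5, 0, 2.3, 0, -1.7, 0, 2.7, 0, -1.85, 0, 3.1, 0, -1.95, 0],
)

```text
t: 7.6
tcp_pos: [0.6505, -0.0107, 0.1347]
tool_rot: [0.615, 0.789, -0.003, 0.015]
force: [0.6, -2.4, 2.0]
finger_gap: -0.004
```

Run:
```python
from h import *
to(-.005,.033,.135);print(manip.sense()['tool_rot']); snap('wrist','w8');snap('scene','s8');crop('s8',230,90,400,240,4,'s8c')
```

```text
t 7.6 lane now [ -4.2  16.7 134.7] delta cm [ 1.63 -0.06 -0.08] turn deg 0.6701847033917019 F [ 0.6  -2.4   2.04] gap -0.00354903989990336
[ 0.61458197  0.78869808 -0.00299643  0.01534168]
```

View pics/s8c.png

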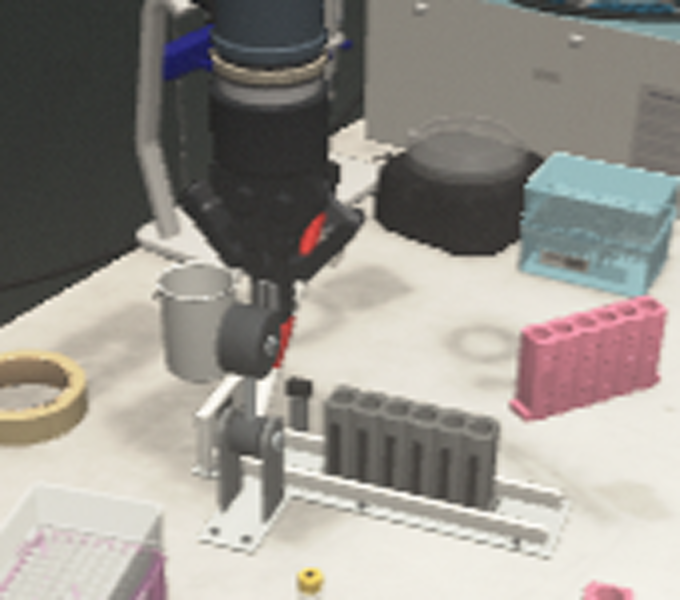

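View pics/w8.png

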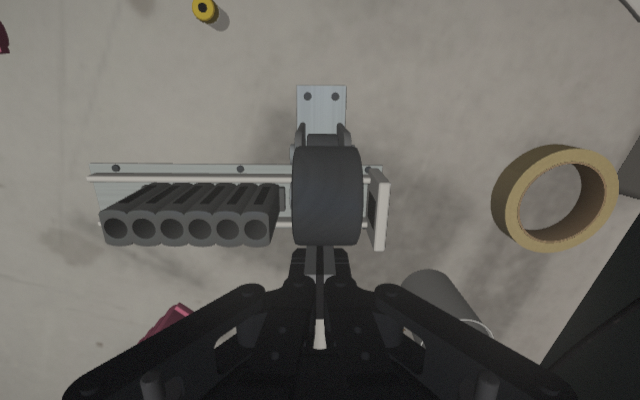

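drive_tool(
  deltas=[0.4, 0, 0, 0, 0.8, 0, 0, 0, 1.2, 0, 0, 0, 1.6, 0, 0, 0, 1.8, 0, 0, 0, 1.5, -2, -0.1, 0, 1.2, -6.5, -0.3, 0, 1.2, -11, -0.5, 0, 1.2, -15, -1, 0, 1.2, -17, -1, 0],
)

```text
t: 8.7
tcp_pos: [0.4773, -0.0389, 0.1416]
tool_rot: [0.615, 0.789, -0.004, 0.012]
force: [-0.3, -0.5, 0.3]
finger_gap: 0.002
```

Run:
```python
from h import *
to(-.192,0.001,.14);print(manip.sense()['tool_rot']); snap('scene','s9');crop('s9',230,90,400,240,4,'s9c')
```

```text
t 8.7 lane now [-179.2   29.6  141.6] delta cm [-2.84 -1.31  0.21] turn deg 0.6577661762214368 F [-0.29 -0.53  0.26] gap 0.0022852134511651924
[ 0.61473244  0.78863674 -0.00381381  0.01189857]
```

View pics/s9c.png

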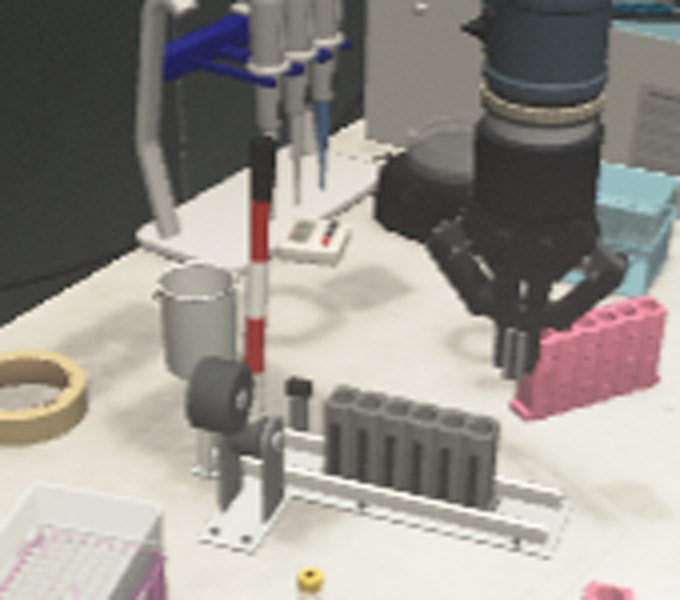

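drive_tool(
  deltas=[-1.5, -1.1, 0, 0, -2.9, -2.1, 0, 0, -2.9, -2.1, 3, 0, -2.9, -2.1, 6, 0, -2.8, -2.1, 9, 0, -2.7, -2.1, 11, 0, -2.7, -2.1, 11.3, 0, -2.7, -2.1, 11.3, 0],
)

```text
t: 9.55
tcp_pos: [0.4622, -0.0721, 0.0283]
tool_rot: [0.615, 0.789, -0.005, 0.01]
force: [0.1, -0.8, 0.0]
finger_gap: -0.002
```

Run:
```python
from h import *
to(-.098,0.001,.028);print(manip.sense()['tool_rot']); snap('wrist','w10');snap('scene','s10');snap('top','t10');crop('s10',230,90,400,240,4,'s10c')
```

```text
t 9.55 lane now [-201.6    0.8   28.3] delta cm [-0.1  10.36  0.07] turn deg 0.6584414172069225 F [ 0.15 -0.81  0.05] gap -0.001844032881742317
[ 0.61476301  0.78863866 -0.00486287  0.00958402]
```

View pics/s10c.png

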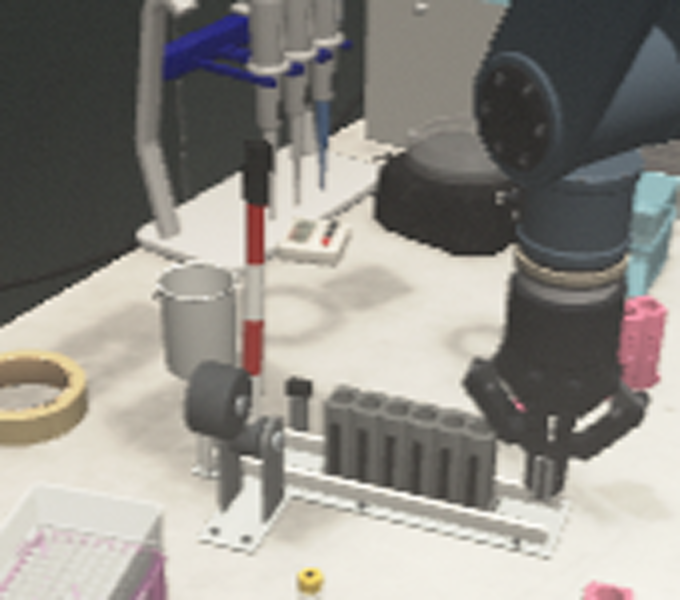

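View pics/w10.png

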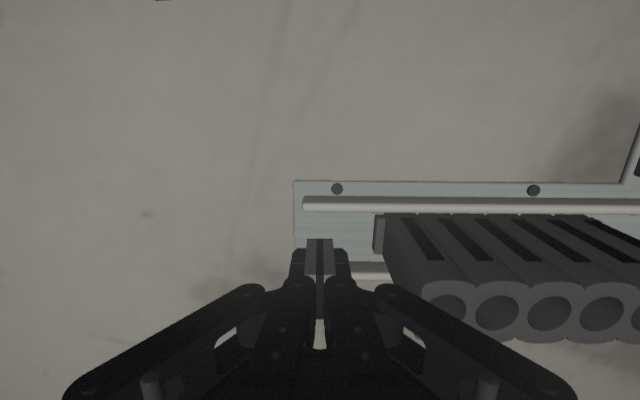

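drive_tool(
  deltas=[0, 0.5, -1.2, 0, 0, 1.5, -1.4, 0, 0, 2.2, -1.4, 0, 0, 3, -1.4, 0, 0, 3.8, -1.4, 0, 0, 4.6, -1.4, 0, 0, 5.4, -1.4, 0, 0, 6.2, -1.4, 0, 0, 7.0, -1.4, 0, 0, 7.8, -1.4, 0, 0, 8.5, -1.4, 0, 0, 9.0, -1.4, 0],
)

```text
t: 10.9
tcp_pos: [0.5509, -0.0502, 0.0442]
tool_rot: [0.615, 0.789, -0.004, 0.011]
force: [-0.7, -0.5, 0.1]
finger_gap: 0.003
```

Run:
```python
from h import *
to(-.098,0.001,.042);print(manip.sense()['tool_rot']); snap('wrist','w11');snap('scene','s11');snap('top','t11');crop('s11',230,90,400,240,4,'s11c');crop('t11',300,130,430,270,4,'t11c')
```

```text
t 10.9 lane now [-110.2    1.6   44.2] delta cm [-0.06  1.22  0.23] turn deg 0.6689270298902071 F [-0.73 -0.46  0.13] gap 0.0033713968103736445
[ 0.61466404  0.78869414 -0.00432244  0.01144499]
```

View pics/s11c.png

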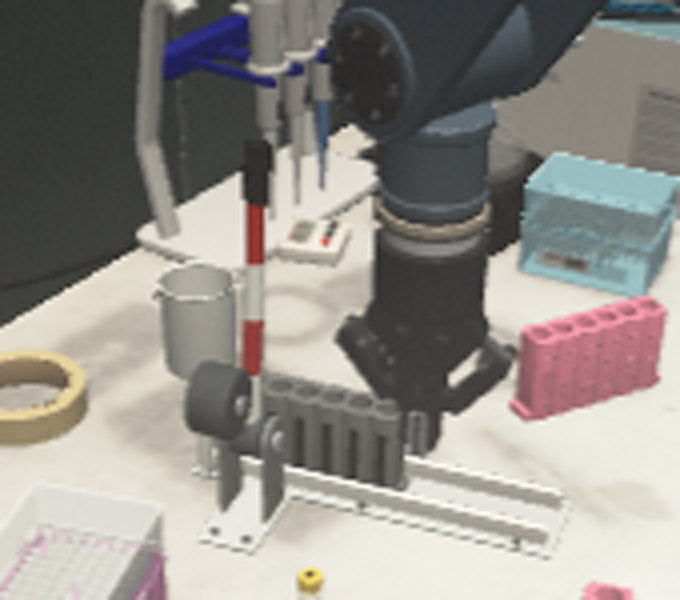

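View pics/w11.png

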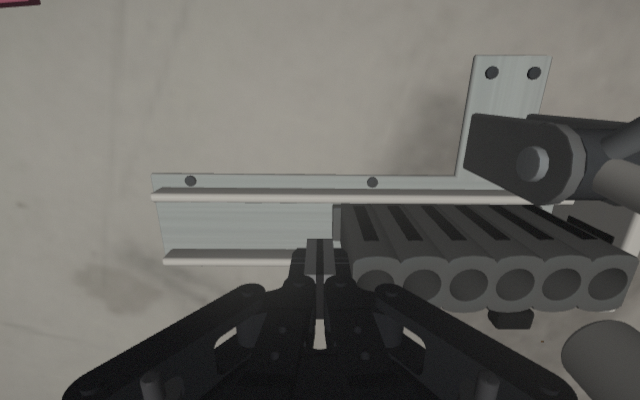

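View pics/t11c.png

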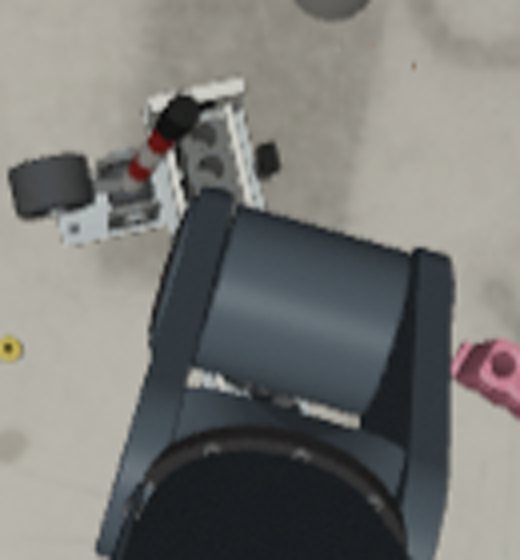

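drive_tool(
  deltas=[0, 0.3, 0, 0, 0, 0.6, 0, 0, 0, 0.8, 0, 0, 0, 1.0, 0, 0, 0, 1.2, 0, 0, 0, 1.2, 0, 0],
)

```text
t: 11.65
tcp_pos: [0.5622, -0.0472, 0.0444]
tool_rot: [0.615, 0.789, -0.004, 0.011]
force: [-0.3, -1.0, -0.1]
finger_gap: 0.002
```

Run:
```python
from h import *
to(-.098,0.001,.042)
```

```text
t 11.65 lane now [-98.6   1.8  44.4] delta cm [-0.07  0.05  0.24] turn deg 0.673835081557445 F [-0.28 -1.03 -0.06] gap 0.0017597696138349605
```

Not against the stop yet, since the force is still small. I'll creep on until it rises.

drive_tool(
  deltas=[0, 0.15, 0, 0, 0, 0.3, 0, 0, 0, 0.4, 0, 0, 0, 0.4, 0, 0],
)

```text
t: 12.05
tcp_pos: [0.562, -0.0462, 0.0443]
tool_rot: [0.614, 0.789, -0.007, 0.008]
force: [-8.9, -3.9, 6.2]
finger_gap: -0.001
```

Run:
```python
from h import *
to(-.098,0.001,.042); s=snap('scene','s12');crop('s12',260,170,360,240,7,'s12c'); snap('wrist','w12')
```

```text
t 12.05 lane now [-98.6   2.8  44.3] delta cm [-0.18  0.06  0.23] turn deg 0.731166636347122 F [-8.9  -3.89  6.23] gap -0.0008016348387870732
```

View pics/s12c.png

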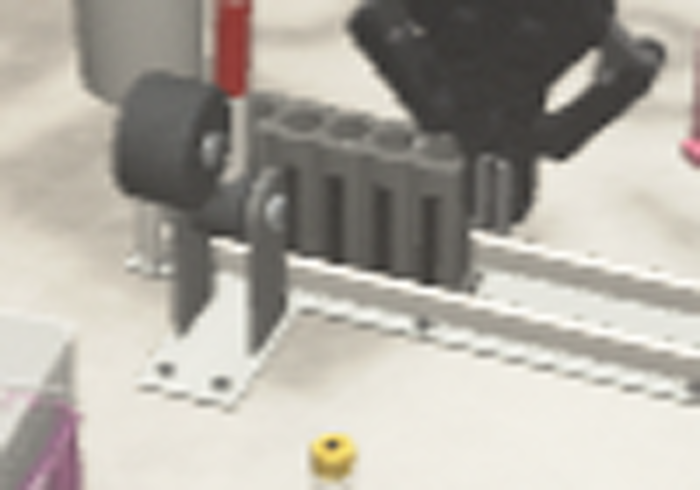

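View pics/w12.png

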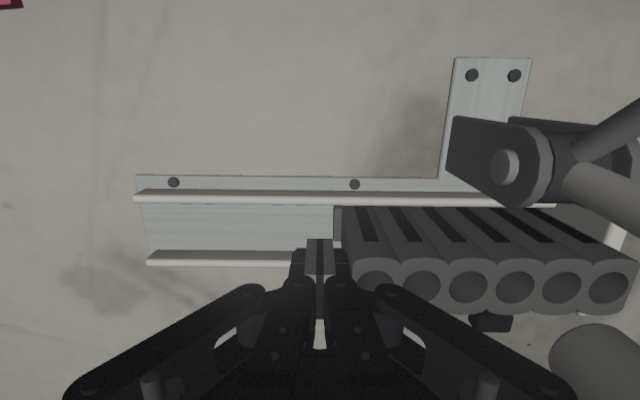

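Force jumped to 9 N at lane x -98.6 mm, as predicted for the home position, so I'll back off straight and then go up.

drive_tool(
  deltas=[0, -0.3, 0, 0, 0, -1, 0, 0, 0, -3, 0, 0, 0, -6, 0, 0, 0, -9, 0, 0, 0, -9.5, -3, 0, 0, -9.5, -7, 0, 0, -9.5, -11, 0, -2, -9.5, -14, 0, -6, -9.5, -16, 0, -11, -9.5, -16, 0, -15, -9.5, -16, 0],
)

```text
t: 13.35
tcp_pos: [0.5077, -0.2144, 0.2092]
tool_rot: [0.614, 0.789, -0.006, 0.011]
force: [0.8, 0.6, -0.6]
finger_gap: 0.0
```

drive_tool(
  deltas=[-4, -1, 0, 0, -9, -2, 0, 0, -14, -3, 0, 0, -14, -3, 0, 0],
)

```text
t: 13.75
tcp_pos: [0.5137, -0.3651, 0.2132]
tool_rot: [0.616, 0.787, -0.008, 0.015]
force: [0.3, 0.1, 0.7]
finger_gap: 0.001
```

Run:
```python
from h import *
to(-.098,0.001,.042); snap('scene','s13');s=snap('top','t13');crop('t13',300,130,430,270,4,'t13c');crop('s13',230,90,400,240,4,'s13c')
```

```text
t 13.75 lane now [-219.7 -296.1  213.2] delta cm [30.16 12.29 16.22] turn deg 0.4117203482879961 F [0.31 0.13 0.73] gap 0.0012997673310017977
```

View pics/t13c.png

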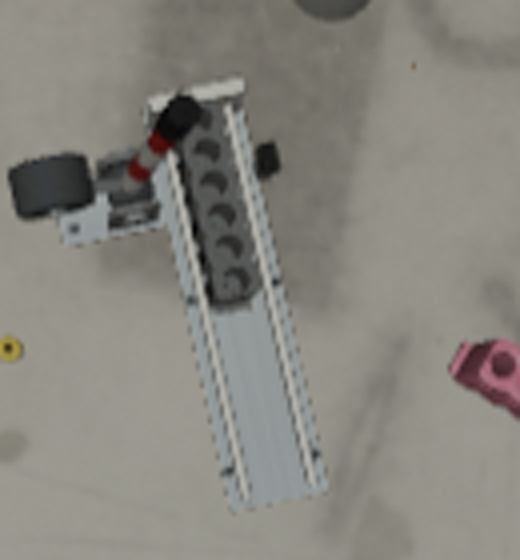

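View pics/s13c.png

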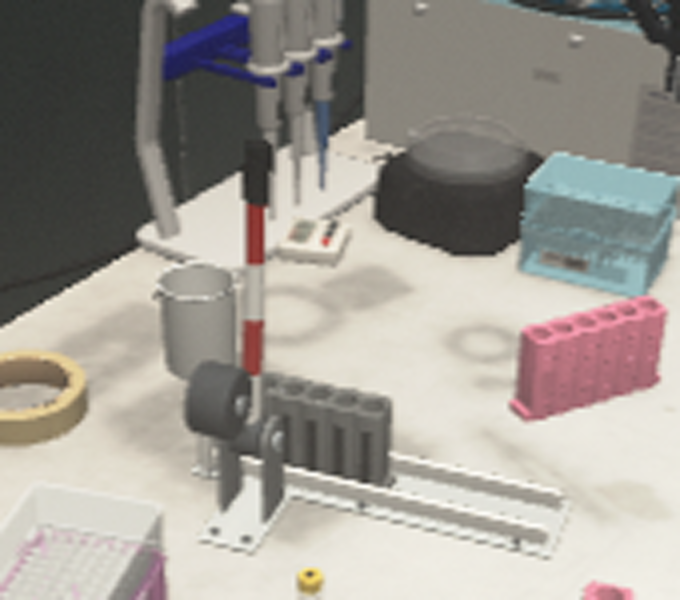

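Run:
```python
from h import *
crop('t13',318,150,378,215,9,'t13d'); crop('t0',340,180,400,245,9,'t0d')
s=load('t13')
for p in [(237,302),(212,308),(258,293)]: print(lane(atz(s,300+p[0]/4,130+p[1]/4,.076)))
s=load('t0')
for p in [(330,530),(305,535),(358,520)]: print(lane(atz(s,300+p[0]/5,130+p[1]/5,.076)))
a=load('t0')['frame'].astype(int)
for n,u,v in [('beaker',385,120),('vial',302,217),('box',258,175)]:
    b=load('t13')['frame'].astype(int); print(n,abs(a-b)[v-15:v+15,u-15:u+15].mean())
```

```text
[-0.08793566  0.00569882  0.076     ]
[-0.08835464  0.02148005  0.076     ]
[-0.08520071 -0.0080844   0.076     ]
[-0.1641917   0.00578143  0.076     ]
[-0.16406015  0.01820223  0.076     ]
[-0.16225341 -0.00859301  0.076     ]
beaker 0.5974074074074074
vial 0.5885185185185186
box 0.6233333333333333
```

View pics/t13d.png

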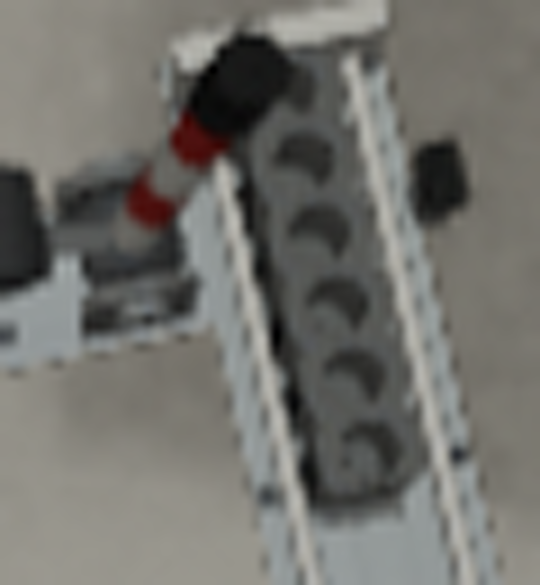

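The near end's measured position is about 3 mm off the nominal home value, which is near my error. I'll take one closer wrist look at the gap to the stop, keeping well clear of the barrier.

drive_tool(
  deltas=[2, 3, -2, 0, 4, 6.5, -3.5, 0, 6, 10, -4.5, 0, 8, 13.5, -4.5, 0, 10, 17, -4.5, 0, 12, 20, -4.5, 0, 14, 21, -4.5, 0, 14, 21, -4.5, 0],
)

```text
t: 14.65
tcp_pos: [0.6821, -0.1651, 0.2538]
tool_rot: [0.613, 0.79, -0.006, 0.01]
force: [-0.1, 0.2, -0.1]
finger_gap: -0.003
```

Run:
```python
from h import *
to(-.098,0.001,.042); snap('wrist','w14')
```

```text
t 14.65 lane now [  -9.5 -140.8  253.8] delta cm [14.79 -8.68 20.83] turn deg 0.9462675203542817 F [-0.06  0.17 -0.09] gap -0.0025701566616336703
```

View pics/w14.png

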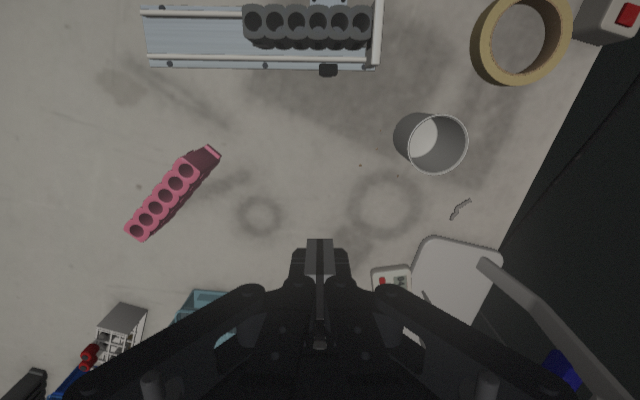

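Run:
```python
from h import *
crop('w14',310,0,400,80,8,'w14c')
s=load('w14')
print('top near/far',lane(atz(s,243,22,.076)),lane(atz(s,369,22,.076)),'stop near face top', lane(atz(s,373,20,.054)))
```

```text
top near/far [-0.08316082  0.00297611  0.076     ] [0.03597418 0.00501338 0.076     ] stop near face top [0.04312061 0.0113484  0.054     ]
```

View pics/w14c.png

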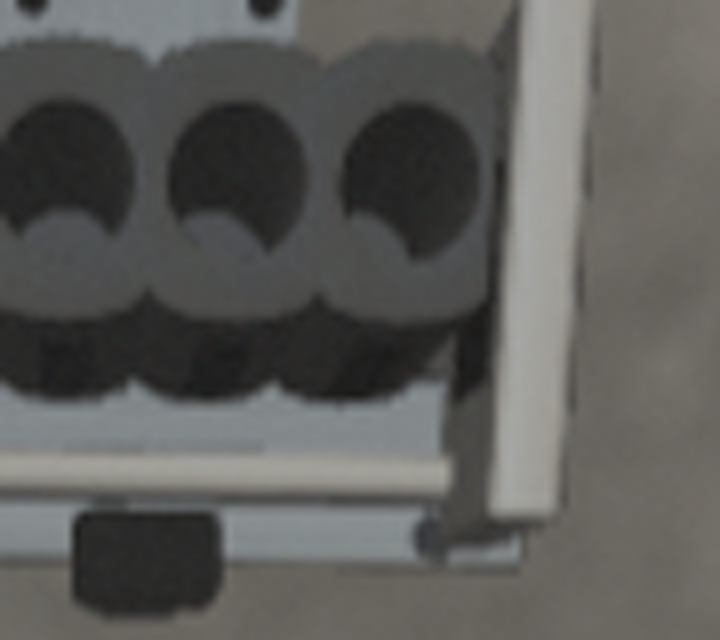

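The wrist crop shows the cassette's upper far edge at about (371,22) and the stop face at (373,20). That gap is about 4–5 mm, which matches the 4 mm foot overhang, so the foot is against the stop.

Run:
```python
from h import *
print(manip.sense()['qd'].round(3)); print(manip.sign_off())
```

```text
[-0.051 -0.001 -0.005 -0.019 -0.004 -0.005]
the job is handed in; nothing more can be done
None
```

The barrier arm is raised and standing by itself, and the cassette is home against the white end stop. I handed the job in at about 15 s of the 51 s allowed; no verdict is reported.

- **Barrier:** The tool can only point straight down, so I could not get under the sleeve. I pushed the arm's steel weight sideways with the closed fingers instead. The first push met friction (about 25 N sideways and 26 N upward on the tool), so I backed off and let the arm fall back. The second push rose with the weight and took about 3 N. It carried the arm past balance, and I pulled the fingers out towards the robot.
- **Cassette:** I pushed it about 77 mm along the lane with the closed fingers. The force then rose to about 9 N with no further movement, and I backed off and away.
- **Last checks:**
  - The scene and top pictures show the arm upright and the cassette standing between the rails. I did not measure the barrier angle in numbers.
  - The wrist view shows a 4–5 mm gap between the cassette's upper part and the stop, which matches its 4 mm foot overhang.
  - The beaker, vial and tip box look unchanged between the first and last top pictures.
  - The fingers were well clear of everything, with forces near zero.
- **Disagreement:** The top camera put the cassette's near end 3–4 mm short of home, while the wrist camera and the contact force agree with home. I trusted those two; all the readings are inside the 6 mm tolerance.

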